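Load the yellow label roll on the tube labeller

TASK

The tube labeller has run out: take the roll of yellow labels straight up off its post on the stock stand and push it down over the black hub of the labeller, pressing until it clicks past the hub's catches and sits fully home on the platter. Do not let go: finish with the roll still in the gripper, pressing it firmly down onto the platter. Leave the white roll, the tube rack and the two bottles where they are.

Things in the scene. Friction and masses are not known exactly. Their poses are not given: they have to be found in the camera images.
- yellow_roll_mid (a point): Centre (half-way up, on the axis) of the loose roll of yellow labels: ring 60 mm across, 40 mm high, upright, about 85 g. Grey core, 40 mm bore; half-way up an inner rib 3 mm high narrows it to 32 mm. Both ends alike, fits at any yaw. It starts on one of the stand's posts, resting on the base plate; the post's top is 10 mm above the roll's. Rigid: grip it firmly across the outside, from any side.
- white_roll_mid (a point): Centre of the roll of white labels, same size, on the other post. To be left there.
- roll_stand: Fixed stock stand; origin at the centre of its underside. Grey base plate 90 mm (x) by 230 mm (y), 8 mm thick, with two upright steel posts 25 mm in diameter at y = +60 mm and y = -60 mm, tops 58 mm above the bench. One roll on each; which is where varies.
- platter: The labeller's fixed round platter, rigid, 150 mm across, aluminium with a blue rim; origin on the hub's axis at the centre of its top face, 93 mm above the bench; z up along the hub. Home, the roll's lower end lies on it and the roll's centre is 20 mm above it, with about 1 mm of play under the catches.
- hub_top (a point): Centre of the black hub's flat top, 39 mm above the platter, with a red button 1.5 mm high. The hub is 29 mm in diameter up to 29 mm above the platter, then a cone narrows it to 18 mm at the top.
- catch_ring (a point): Point on the hub's axis level with the tips of its three orange sprung catches, 23.5 mm above the platter. The tips, 120 degrees apart, reach to a radius of 18.5 mm; sloped above, hooked below. The roll's rib meets them with the roll 10 to 12 mm above home; the push climbs to about 12 N at 5 mm, then drops at once to nothing as they spring out over the rib and tug the roll down.
- labeller: The fixed tube labeller; origin at the centre of its underside. White body 260 mm (x) by 320 mm (y), deck 85 mm above the bench. The hub stands at x = -45, y = -65 mm; rollers, covers and a tube, up to 70 mm above the deck, stand 110 mm or more from the hub's axis, towards +y and +x.
- tube_rack: Loose black tube rack, 75 mm (x) by 170 mm (y), 58 mm high with its tubes; origin at the centre of its underside. To be left alone.
- bottle_green_mid (a point): Centre of a loose white reagent bottle with a green cap, 42 mm in diameter, 85 mm high. To be left alone.
- bottle_white_mid (a point): Centre of a loose white reagent bottle with a white cap, 42 mm in diameter, 85 mm high. To be left alone.

How it is judged:
On the way, in this order (a step that is already met when the one before it is completed fails the run):
1. the yellow roll has been lifted clear over the top of its post, upright, in the gripper (z of yellow_roll_mid in the frame of roll_stand above 0.08 m and angle between yellow_roll_mid's own z axis and vertical below 0.35 rad and contact force between the fingers and yellow_roll above 1 N), for 0.1 s.
2. the yellow roll has snapped past the hub's catches and is home on the platter (z of yellow_roll_mid in the frame of platter between 0.017 and 0.0215 m and horizontal distance between yellow_roll_mid and platter below 0.004 m and angle between yellow_roll_mid's own z axis and vertical below 0.06 rad), for 0.2 s.
At the end, for the whole second after the job is handed in: Yellow roll level on the platter under the catches (centre under 1.5 mm above its home height, within 4 mm of the hub axis, tilt under 0.06 rad), at rest, still in the fingers, pressed on the platter with over 5 N; white roll, rack and bottles within 20 mm of their places (all of step 2 and contact force between yellow_roll and platter above 5 N and contact force between the fingers and yellow_roll above 3 N and linear speed of yellow_roll below 0.03 m/s and distance of each of white_roll_mid, tube_rack, bottle_green_mid, bottle_white_mid from where it was at the start of the episode below 0.02 m); the arm keeps its last pose, push and grip.
It fails at once if the white roll, the tube rack or a bottle was moved more than 20 mm or knocked over (distance of any of white_roll_mid, tube_rack, bottle_green_mid, bottle_white_mid from where it was at the start of the episode above 0.02 m).
It also fails if it takes over 48 s, if anything falls off the work surface, if the arm or the gripper's body presses on something with over 40 N, if the wrist force passes 120 N, or if a joint passes its speed limit or range.

ROBOT

A 6-joint arm with a two-finger parallel gripper is mounted at the origin on the work surface. World frame = base frame: x ahead of the robot, y to its left, z up, the work surface at z = 0. Lengths are in m, angles in rad, forces in N, time in s.
With the tool pointing down it reaches from about 0.275 to 0.85 m from the base axis. Payload 19 kg.
Tool frame: the origin (TCP) lies midway between the tips of the shut fingers; the grasp point (between the pads) lies 19 mm behind it (grasp_offset is the distance from the TCP to the grasp point, in m); z points along the fingers, y is the direction in which the jaws open and shut (so a half turn about z gives the same grasp; the last joint's range is limited). The gripper opens to 85 mm and grips with 20 to 120 N. Pads are 22 mm wide; open, the fingers measure 114 mm over their backs; the gripper's body (76 mm by 85 mm) begins 54 mm behind the grasp point. The pads swing forward as they close: fully open they stand 13 mm farther back than shut.
Start: joints at [1.128, 0.15, 1.437, -0, 1.554, -0.134], TCP at [0.175, 0.548, 0.201] pointing down, gripper open.
Joint ranges: [-2.8, 2.8], [-0.68, 2.1], [0.12, 2.68], [-1.39, 4.53], [0.16, 2.79], [-2.81, 2.81]. Speed limits (rad/s): [1.89, 1.89, 2.22, 3.01, 3.01, 3.01].

INTERFACE

Orientations are given as a unit quaternion [w, x, y, z].
In Python, from plant import * gives the robot as it stands. The module is installed in compiled form; this text tells all that it offers.
- The arm moves only by the shell command python3 -m creep 'ROWS'. ROWS is JSON, a list of rows, each an object with "offset": the shift along the tool's x, y, z in m, a list of three; "delta_rot": the turn, a rotation vector about the tool's x, y, z in rad, a list of three; "claw": the opening, from 0 (shut) to 1 (fully open). In form: [{"offset": [tx, ty, tz], "delta_rot": [wx, wy, wz], "claw": claw}, ...]. A call has 1 to 10 rows; each row is the pose to reach, as a shift and turn from the pose commanded when the call began, along the tool's axes at that moment; what a row does not reach only later rows make up. A row lasts 1/12 s, in which the tool goes at most 41.7 mm and 7.16 degrees, less where a joint would pass 70% of its speed; a pose out of reach is approached as far as the arm can. A call with a gripper value outside its range is refused whole. The fingers move at their own pace and stop on an object; the grip force is fixed at half the most. Time passes only in rows, so rows that repeat a pose let the fingers close. It gives the time, the measured TCP pose, the force and the opening at its end, in the units of the state.
- sense(): the state, without advancing time (a new reading comes with each control period).
- snapshot(name): name is "scene" or "side" or "wrist"; returns a dict with "pixels" (480x640x3 uint8, red, green, blue), "camera_matrix" (3x3 intrinsics, pixels), "k1" (the pictures are not rectified: a ray, as slopes to the right and down, at radius r is drawn at 1 + k1 r^2 times it, then the intrinsics apply), "rvec" (rotation vector, rad) and "tvec" (3), from world to camera coordinates, as OpenCV has them. Camera axes: x right, y down, z forward; pixel columns grow to the right and rows downward; lengths in m; the calibration is good to about 2 mm. A picture is of the moment at which its call begins. There is no depth.
- hand_in(): hands the job in, once; it reports no verdict.
Trained networks look in a picture, given as the dict that the camera call returned (one of the last four; its "shot" number tells which), for a name from the list of things; names that differ only in an ending like _2 or _b are one class to them, and where a whole thing is asked for, a point or a joint stands for the part that bears it (a point fixed in the world has none). Each returns a list of dicts, best first, with "conf" (0 to 1); they miss things now and then, are a little off and sometimes report something else, mostly with a low value. They report only what shows in the picture. A call takes as long as a camera call.
- find_in(picture, target): "centre" ([x, y, z] in m, in world coordinates, good to about 4 mm: the middle of the surface that is visible of it).
The state is a dict: "time": time; "qpos": joint angles; "joint_vel": joint speeds; "joint_efforts": joint torques, N m; "tool_pos": TCP position; "ee_rot": TCP orientation; "force": force on the tool from outside, world axes, zero at the start; "moment": the same for the moment, N m; "gripper_width": finger opening in m.
Only numpy, scipy, OpenCV 4.12 (cv2) and the standard library are available. Lean on these libraries where they do the work, as an engineer would, in place of code of your own. Each camera call takes 0.05 s, during which the arm holds its last target. There are 200 camera calls.

## Working session

There is one attempt and no reset: what is moved stays moved. The work goes in short steps, Python scripts to look and compute and a shell command to move; the robot and the scene stay as the last step left them, time stands still between calls to the robot, and variables do not carry over. Pictures are saved under pics/ and viewed, about 8 in all and at most 12, crops included, and the job is handed in when it is done.

```bash
mkdir -p pics
python3 - <<'E'
from plant import *
import cv2
s=sense(); print({k:(v if not hasattr(v,'tolist') else v.tolist()) for k,v in s.items()})
for c in ("scene","side"):
    p=snapshot(c); cv2.imwrite(f"pics/{c}0.png",p["pixels"][:,:,::-1])
    for n in ["yellow_roll_mid","white_roll_mid","roll_stand","platter","hub_top","catch_ring","labeller","tube_rack","bottle_green_mid","bottle_white_mid"]:
        print(c,n,[([round(float(x),3) for x in d["centre"]],round(d["conf"],2)) for d in find_in(p,n)[:2]])
print(sense()["time"])
E
```

```text
{'time': 0.0, 'qpos': [1.1280124579602981, 0.1509654719359974, 1.4379815655210364, 3.5451203101729575e-07, 1.5538198841351578, -0.13401106679937283], 'joint_vel': [0.0019367247100245508, 0.00012200929931981998, -0.0004973833725381439, 0.001142680985835625, 0.0010401996792403496, 0.0003063397468789385], 'joint_efforts': [0.006900938751641661, -71.30570411682129, -57.08951711654663, 0.0004401230671646772, 0.008774567395448685, -0.00014796398772887187], 'tool_pos': [0.17464394764361574, 0.5475510766290058, 0.20011180457410083], 'ee_rot': [-0.00016716034582877327, 0.15377380396809334, 0.9881059014533083, -0.0005628354519256836], 'force': [-0.5781556810949939, 0.26653200584224035, -0.335790963214132], 'moment': [-0.0383520669985277, -0.021289811210181787, -0.011114094002428226], 'gripper_width': 0.08503645899192516}
scene yellow_roll_mid [([0.524, -0.306, 0.027], 0.79)]
scene white_roll_mid [([0.494, -0.194, 0.033], 0.66)]
scene roll_stand [([0.508, -0.247, 0.009], 0.87)]
scene platter [([0.596, 0.23, 0.094], 0.96)]
scene hub_top [([0.68, 0.316, 0.09], 0.89)]
scene catch_ring [([0.678, 0.316, 0.084], 0.86)]
scene labeller []
scene tube_rack [([0.775, -0.164, 0.045], 0.79)]
scene bottle_green_mid [([0.41, -0.014, 0.043], 0.97), ([0.51, -0.25, 0.009], 0.51)]
scene bottle_white_mid [([0.78, -0.033, 0.05], 0.82)]
side yellow_roll_mid [([0.507, -0.329, 0.045], 0.77)]
side white_roll_mid [([0.472, -0.217, 0.043], 0.76)]
side roll_stand [([0.491, -0.271, 0.006], 0.66)]
side platter [([0.573, 0.205, 0.091], 0.79), ([0.596, 0.223, 0.087], 0.55)]
side hub_top [([0.603, 0.221, 0.085], 0.79)]
side catch_ring [([0.599, 0.223, 0.087], 0.8)]
side labeller [([0.597, 0.222, 0.086], 0.72), ([0.748, -0.215, 0.038], 0.72)]
side tube_rack [([0.749, -0.213, 0.04], 0.97), ([0.766, -0.054, 0.05], 0.38)]
side bottle_green_mid [([0.39, -0.035, 0.053], 0.93)]
side bottle_white_mid [([0.765, -0.055, 0.048], 0.79)]
1.1
```

View pics/scene0.png

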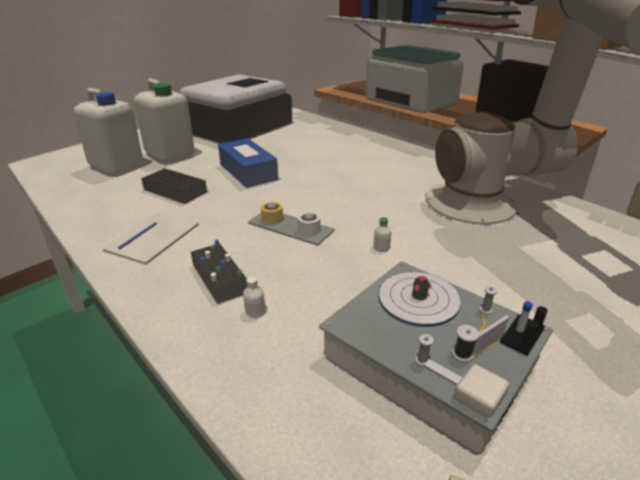

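View pics/side0.png

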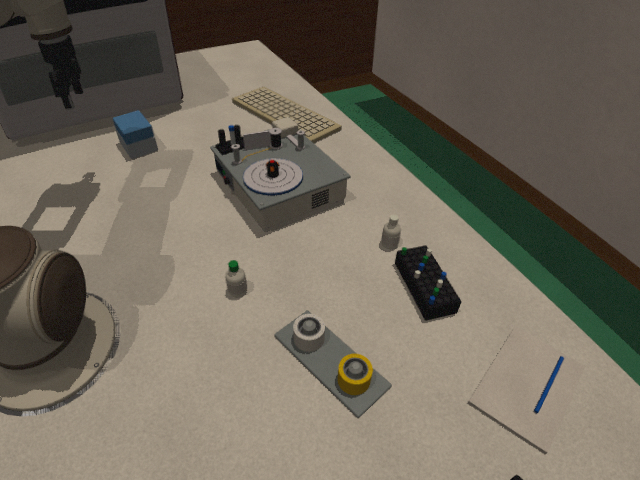

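The scene picture shows the yellow roll at (272,212), the white roll at (309,223) and the platter at (420,297). In the side picture they are at (354,372), (309,331) and (273,176). The network positions from the two cameras differ by about 25 mm, so I'll backproject the pixels myself at the known heights.

```bash
cat > h.py <<'E'
from plant import *
import numpy as np, cv2
def ray(p,uv):
    K=np.array(p["camera_matrix"]);k=np.array([p["k1"],0,0,0,0.])
    x=cv2.undistortPoints(np.array([[uv]],float),K,k)[0,0]
    R=cv2.Rodrigues(np.array(p["rvec"],float))[0];t=np.array(p["tvec"],float).ravel()
    return -R.T@t, R.T@np.r_[x,1]
def at(p,uv,z):
    o,d=ray(p,uv); return (o+d*(z-o[2])/d[2]).round(4)
def proj(p,X):
    return cv2.projectPoints(np.array(X,float).reshape(-1,3),np.array(p["rvec"],float),np.array(p["tvec"],float),np.array(p["camera_matrix"]),np.array([p["k1"],0,0,0,0.]))[0][:,0]
E
python3 - <<'E'
from h import *
out=[]
for c,box,y2 in (("scene",(360,250,480,340),(240,190,350,250)),("side",(230,140,320,210),(265,300,400,415))):
    p=snapshot(c);im=p["pixels"]
    hsv=cv2.cvtColor(im,cv2.COLOR_RGB2HSV)
    m=cv2.inRange(hsv,(18,130,80),(32,255,255)); 
    x0,y0,x1,y1=y2; ys,xs=np.nonzero(m[y0:y1,x0:x1]); 
    bb=(xs.min()+x0,xs.max()+x0,ys.min()+y0,ys.max()+y0); print(c,"yellow bbox",bb)
    for (u,v),z,n in [(((272,212) if c=="scene" else (354,373)),.028,"yellow"),(((309,223) if c=="scene" else (309,332)),.028,"white"),
       (((421.5,280) if c=="scene" else (272,161.5)),.132,"hub"),(((420,297) if c=="scene" else (273,176)),.093,"platter")]:
        print(n,at(p,(u,v),z))
    print("cam",ray(p,(320,240))[0].round(2),p["k1"])
    tip=sense()["tool_pos"]; print("tcp px",proj(p,tip))
    for b in (box,y2):
        x0,y0,x1,y1=b; out.append(cv2.resize(im[y0:y1,x0:x1],(400,300),interpolation=cv2.INTER_CUBIC))
cv2.imwrite("pics/crops.png",np.vstack([np.hstack(out[:2]),np.hstack(out[2:])])[:,:,::-1])
E
```

```text
scene yellow bbox (np.int64(261), np.int64(281), np.int64(203), np.int64(223))
yellow [ 0.5077 -0.3277  0.028 ]
white [ 0.4744 -0.2103  0.028 ]
hub [0.585  0.2185 0.132 ]
platter [0.5839 0.2201 0.093 ]
cam [1.14 0.55 0.61] -0.1080416422542459
tcp px [[681.63849997 234.70748278]]
side yellow bbox (np.int64(338), np.int64(372), np.int64(353), np.int64(393))
yellow [ 0.5162 -0.3213  0.028 ]
white [ 0.4824 -0.2073  0.028 ]
hub [0.586  0.2161 0.132 ]
platter [0.5839 0.2099 0.093 ]
cam [ 0.27 -0.64  0.73] -0.10152100069094172
tcp px [[ 79.22999207 116.05753572]]
```

View pics/crops.png

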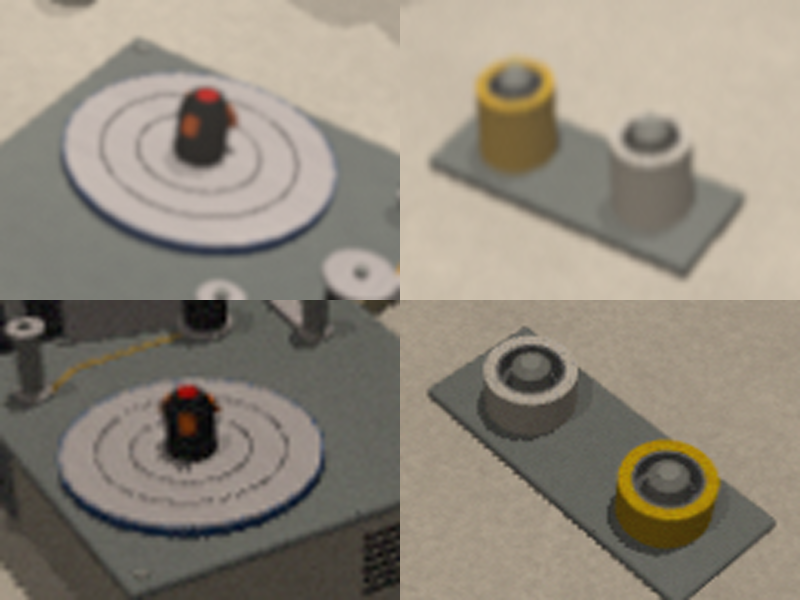

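```bash
r='{"offset":[-0.25,-0.31,0],"delta_rot":[0,0,0],"claw":1}'
python3 -m creep '[{"offset":[-0.25,-0.31,0],"delta_rot":[0,0,0],"claw":1},{"offset":[-0.25,-0.31,0],"delta_rot":[0,0,0],"claw":1},{"offset":[-0.25,-0.31,0],"delta_rot":[0,0,0],"claw":1},{"offset":[-0.25,-0.31,0],"delta_rot":[0,0,0],"claw":1},{"offset":[-0.25,-0.31,0],"delta_rot":[0,0,0],"claw":1},{"offset":[-0.25,-0.31,0],"delta_rot":[0,0,0],"claw":1},{"offset":[-0.25,-0.31,0],"delta_rot":[0,0,0],"claw":1},{"offset":[-0.25,-0.31,0],"delta_rot":[0,0,0],"claw":1},{"offset":[-0.25,-0.31,0],"delta_rot":[0,0,0],"claw":1},{"offset":[-0.25,-0.31,0],"delta_rot":[0,0,0],"claw":1}]'
python3 -c "
from plant import *;s=sense();print(s['qpos'],s['ee_rot'])"
```

```text
time: 2.03
tool_pos: [0.3193, 0.1736, 0.201]
ee_rot: [0.001, 0.154, 0.988, -0.0]
force: [0.7, 1.0, 0.2]
gripper_width: 0.0851
[ 2.85820839e-01 -3.10091148e-01  1.86254008e+00 -6.90554372e-04
  1.58819094e+00 -9.74995700e-01] [ 5.78150082e-04  1.54376184e-01  9.88011967e-01 -1.08956712e-04]
```

```bash
python3 -m creep '[{"offset":[-0.25,-0.31,0],"delta_rot":[0,0,0],"claw":1},{"offset":[-0.25,-0.31,0],"delta_rot":[0,0,0],"claw":1},{"offset":[-0.25,-0.31,0],"delta_rot":[0,0,0],"claw":1},{"offset":[-0.25,-0.31,0],"delta_rot":[0,0,0],"claw":1},{"offset":[-0.25,-0.31,0],"delta_rot":[0,0,0],"claw":1},{"offset":[-0.25,-0.31,0],"delta_rot":[0,0,0],"claw":1},{"offset":[-0.25,-0.31,0],"delta_rot":[0,0,0],"claw":1},{"offset":[-0.25,-0.31,0],"delta_rot":[0,0,0],"claw":1},{"offset":[-0.25,-0.31,0],"delta_rot":[0,0,0],"claw":1},{"offset":[-0.25,-0.31,0],"delta_rot":[0,0,0],"claw":1}]'
python3 -m creep '[{"offset":[-0.086,-0.107,0],"delta_rot":[0,0,0],"claw":1},{"offset":[-0.086,-0.107,0],"delta_rot":[0,0,0],"claw":1},{"offset":[-0.086,-0.107,0],"delta_rot":[0,0,0],"claw":1},{"offset":[-0.086,-0.107,0],"delta_rot":[0,0,0],"claw":1},{"offset":[-0.086,-0.107,0],"delta_rot":[0,0,0],"claw":1},{"offset":[-0.086,-0.107,0],"delta_rot":[0,0,0],"claw":1}]'
python3 - <<'E'
from h import *
p=snapshot("wrist"); cv2.imwrite("pics/w0.png",p["pixels"][:,:,::-1])
print(sense()["tool_pos"],ray(p,(320,240))[0],proj(p,[[.512,-.325,.048],[.512,-.325,.058]]))
E
```

```text
time: 2.87
tool_pos: [0.4632, -0.1984, 0.2004]
ee_rot: [-0.0, 0.155, 0.988, -0.0]
force: [0.6, -0.1, 0.6]
gripper_width: 0.0855
time: 3.37
tool_pos: [0.5119, -0.3232, 0.2001]
ee_rot: [-0.001, 0.154, 0.988, 0.0]
force: [0.8, 0.9, -0.4]
gripper_width: 0.0852
[ 0.51190811 -0.32242545  0.20056977] [ 0.43232485 -0.29772137  0.37327104] [[315.02411499 221.60613458]
 [314.97535565 224.22834338]]
```

View pics/w0.png

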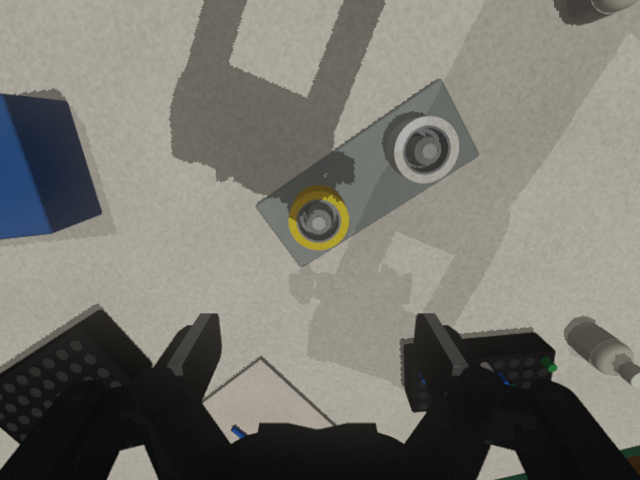

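In the wrist picture the yellow roll's top ring is centred at about (319,218), and the white roll is at (427,150).

Run:
```python
from h import *
p=snapshot("wrist")
m=cv2.inRange(cv2.cvtColor(p["pixels"],cv2.COLOR_RGB2HSV),(15,100,50),(35,255,255))
m[:, :270]=0;m[:,370:]=0;m[280:]=0;m[:150]=0
c=np.vstack(cv2.findContours(m,cv2.RETR_EXTERNAL,cv2.CHAIN_APPROX_NONE)[0])
print(cv2.boundingRect(c)); h=cv2.convexHull(c);(u,v),r=cv2.minEnclosingCircle(h);print(u,v,r,cv2.fitEllipse(h))
for q in ((319,219),(319,222),(u,v)): print(at(p,q,.048),at(p,q,.058))
t=sense()["tool_pos"]
# rim expected projection for centre estimate
def res(x):
    a=np.linspace(0,2*np.pi,180);C=lambda z:np.c_[x[0]+.03*np.cos(a),x[1]+.03*np.sin(a),0*a+z]
    hh=cv2.convexHull(np.vstack([proj(p,C(.008)),proj(p,C(.048))]).astype(np.float32))
    return np.array([cv2.pointPolygonTest(hh,(float(a),float(b)),True) for a,b in h[:,0]])
from scipy.optimize import least_squares
s=least_squares(res,[.512,-.325],loss='soft_l1',diff_step=1e-3);print(s.x,np.abs(s.fun).mean(),t)
print(find_in(p,"yellow_roll_mid")[:1])
```

```text
(288, 185, 61, 65)
317.9184875488281 217.18495178222656 32.55870056152344 ((317.59661865234375, 217.90792846679688), (60.1644401550293, 65.28375244140625), 176.22528076171875)
[ 0.5108 -0.3198  0.048 ] [ 0.5084 -0.3191  0.058 ]
[ 0.5137 -0.3207  0.048 ] [ 0.5112 -0.32    0.058 ]
[ 0.5088 -0.3203  0.048 ] [ 0.5064 -0.3195  0.058 ]
[ 0.51263518 -0.32177487] 0.17050938714660444 [ 0.51194763 -0.32203569  0.20090846]
[{'centre': [0.5153, -0.3218, 0.051], 'conf': 0.72}]
```

```bash
python3 -m creep '[{"offset":[0,0,0.1],"delta_rot":[0,0,0],"claw":1},{"offset":[0,0,0.1],"delta_rot":[0,0,0],"claw":1},{"offset":[0,0,0.1],"delta_rot":[0,0,0],"claw":1},{"offset":[0,0,0.12],"delta_rot":[0,0,0],"claw":1},{"offset":[0,0,0.14],"delta_rot":[0,0,0],"claw":1},{"offset":[0,0,0.16],"delta_rot":[0,0,0],"claw":1},{"offset":[0,0,0.175],"delta_rot":[0,0,0],"claw":1},{"offset":[0,0,0.188],"delta_rot":[0,0,0],"claw":1},{"offset":[0,0,0.188],"delta_rot":[0,0,0],"claw":1},{"offset":[0,0,0.188],"delta_rot":[0,0,0],"claw":1}]'
python3 -m creep '[{"offset":[0,0,0],"delta_rot":[0,0,0],"claw":0},{"offset":[0,0,0],"delta_rot":[0,0,0],"claw":0},{"offset":[0,0,0],"delta_rot":[0,0,0],"claw":0},{"offset":[0,0,0],"delta_rot":[0,0,0],"claw":0},{"offset":[0,0,0],"delta_rot":[0,0,0],"claw":0},{"offset":[0,0,0],"delta_rot":[0,0,0],"claw":0},{"offset":[0,0,0],"delta_rot":[0,0,0],"claw":0},{"offset":[0,0,0],"delta_rot":[0,0,0],"claw":0}]'
```

```text
time: 4.35
tool_pos: [0.5121, -0.3224, 0.0131]
ee_rot: [-0.0, 0.154, 0.988, 0.0]
force: [-0.8, -0.4, 1.0]
gripper_width: 0.0853
time: 5.02
tool_pos: [0.5147, -0.323, 0.017]
ee_rot: [0.003, 0.154, 0.988, -0.001]
force: [2.0, 15.2, 39.3]
gripper_width: 0.0213
```

Run:
```python
from h import *
a=snapshot("side"); b=snapshot("wrist")
x=cv2.resize(a["pixels"][200:460,240:480],(553,600)); y=cv2.resize(b["pixels"][:, 150:500],(247,339))
y=np.vstack([y,np.zeros((261,247,3),np.uint8)])
cv2.imwrite("pics/g0.png",np.hstack([x,y])[:,:,::-1]); s=sense();print(s["tool_pos"],s["gripper_width"],s["force"],s["joint_vel"])
```

```text
[ 0.51477137 -0.32296628  0.01704282] 0.021100768633655648 [ 2.0529502  15.69615145 38.8539034 ] [ 4.79787380e-05  1.06245023e-03  1.33289557e-03 -6.85746049e-04
 -9.34356209e-04  5.66567959e-04]
```

View pics/g0.png

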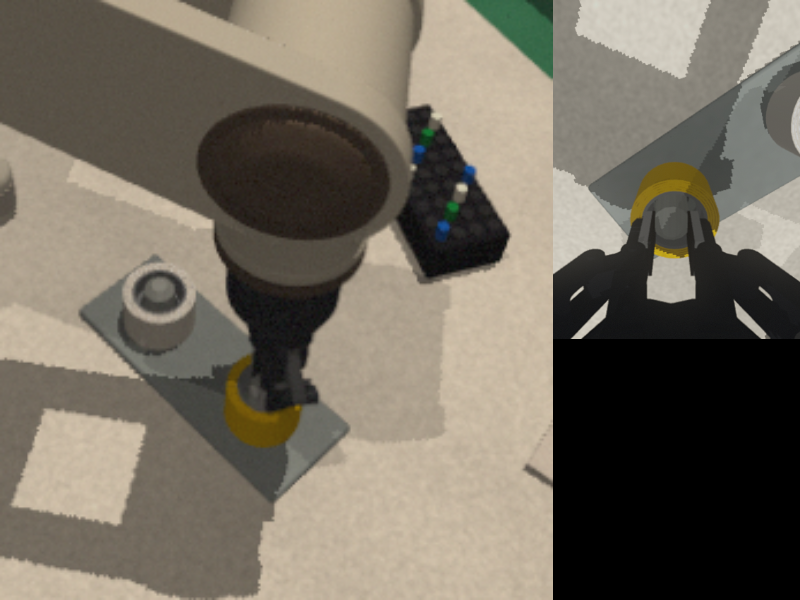

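The side crop shows the fingers over the far edge of the roll rather than around it. The opening of 21 mm confirms the grasp failed, so I'll look closer with the believed geometry overlaid.

Run:
```python
from h import *
from scipy.spatial.transform import Rotation as Ro
a=snapshot("side"); b=snapshot("wrist"); s=sense();t=np.array(s["tool_pos"]);q=s["ee_rot"];R=Ro.from_quat([q[1],q[2],q[3],q[0]]).as_matrix()
o=[]
for p,box in ((a,(300,320,420,440)),(b,(220,200,420,400))):
    x0,y0,x1,y1=box;k=400/(x1-x0)
    im=cv2.resize(p["pixels"][y0:y1,x0:x1],(400,400),interpolation=cv2.INTER_CUBIC)
    for X,c in [(t,(255,0,0)),(t-R[:,2]*.03,(255,0,0)),(t-R[:,2]*.06,(255,0,0)),([.5125,-.3218,.058],(0,255,0)),([.5125,-.3218,.048],(0,0,255))]:
        u=(proj(p,X)[0]-[x0,y0])*k; cv2.circle(im,(int(u[0]),int(u[1])),4,c,1)
    an=np.linspace(0,6.28,90)
    for z in (.008,.048):
        C=((proj(p,np.c_[.5125+.03*np.cos(an),-.3218+.03*np.sin(an),0*an+z])-[x0,y0])*k).astype(np.int32)
        cv2.polylines(im,[C],True,(255,0,255),1)
    o.append(im)
cv2.imwrite("pics/g1.png",np.hstack(o)[:,:,::-1])
```

```text
(no output)
```

View pics/g1.png

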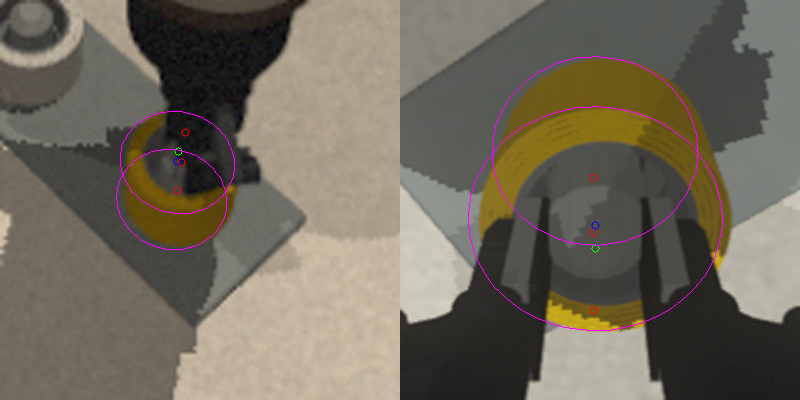

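Run:
```python
from h import *
from scipy.spatial.transform import Rotation as Ro
p=snapshot("wrist"); s=sense();t=np.array(s["tool_pos"]);q=s["ee_rot"];R=Ro.from_quat([q[1],q[2],q[3],q[0]]).as_matrix()
print(p["camera_matrix"])
def pts(uvs,half):
    for uv in uvs:
        o,d=ray(p,uv); o=R.T@(o-t); d=R.T@d
        print(uv,"cam in tool",o.round(3),[ (o+d*((h-o[1])/d[1])).round(4).tolist() for h in (half,-half)])
pts([(292.5,300),(341,300)],.0105)   # now
pts([(218,315),(415,315)],.0425)     # open (camera fixed in tool)
print(s['qpos'])
```

```text
[[339.87232341   0.         317.05734436]
 [  0.         339.87232341 246.7321653 ]
 [  0.           0.           1.        ]]
(292.5, 300) cam in tool [ 0.084  0.    -0.173] [[0.152, 0.0105, -0.303], [0.0145, -0.0105, -0.0413]]
(341, 300) cam in tool [ 0.084  0.    -0.173] [[0.0145, 0.0105, -0.0413], [0.154, -0.0105, -0.3068]]
(218, 315) cam in tool [ 0.084  0.    -0.173] [[0.1583, 0.0425, -0.3013], [0.0089, -0.0425, -0.0444]]
(415, 315) cam in tool [ 0.084  0.    -0.173] [[0.0085, 0.0425, -0.0438], [0.1593, -0.0425, -0.3029]]
[-0.68841475  0.3364081   1.59303858  0.00252585  1.20604453 -1.95175661]
```

Measuring the fingertips in the wrist images puts them about 42 mm behind the reported TCP, where 0–13 mm was stated. They are at z≈0.058, so they are resting on the post's top. The tool is effectively about 30 mm shorter than described. I'll lift, reopen and check again.

```bash
python3 -m creep '[{"offset":[0,0,-0.03],"delta_rot":[0,0,0],"claw":0.2},{"offset":[0,0,-0.06],"delta_rot":[0,0,0],"claw":1},{"offset":[0,0,-0.1],"delta_rot":[0,0,0],"claw":1},{"offset":[0,0,-0.1],"delta_rot":[0,0,0],"claw":1},{"offset":[0,0,-0.1],"delta_rot":[0,0,0],"claw":1},{"offset":[0,0,-0.1],"delta_rot":[0,0,0],"claw":1},{"offset":[0,0,-0.1],"delta_rot":[0,0,0],"claw":1},{"offset":[0,0,-0.1],"delta_rot":[0,0,0],"claw":1}]'
python3 - <<'E'
from h import *
from scipy.optimize import least_squares
p=snapshot("wrist")
m=cv2.inRange(cv2.cvtColor(p["pixels"],cv2.COLOR_RGB2HSV),(15,100,40),(35,255,255))
n,l,st,_=cv2.connectedComponentsWithStats(m); i=1+st[1:,4].argmax(); m=(l==i).astype(np.uint8); print(st[i])
h=cv2.convexHull(np.vstack(cv2.findContours(m,cv2.RETR_EXTERNAL,cv2.CHAIN_APPROX_NONE)[0]))
def res(x):
    a=np.linspace(0,2*np.pi,180);C=lambda z:np.c_[x[0]+.03*np.cos(a),x[1]+.03*np.sin(a),0*a+z]
    hh=cv2.convexHull(np.vstack([proj(p,C(x[2])),proj(p,C(x[2]+.04))]).astype(np.float32))
    return np.array([cv2.pointPolygonTest(hh,(float(a),float(b)),True) for a,b in h[:,0]])
for z in (.008,):
    s=least_squares(lambda x:res([*x,z]),[.512,-.322],loss='soft_l1',diff_step=1e-3);print(s.x,np.abs(s.fun).mean())
s=least_squares(res,[.512,-.322,.008],loss='soft_l1',diff_step=1e-3);print(s.x,np.abs(s.fun).mean(),sense()["tool_pos"])
cv2.imwrite("pics/w1.png",p["pixels"][:,:,::-1])
E
```

```text
time: 5.93
tool_pos: [0.5117, -0.3227, 0.1117]
ee_rot: [-0.001, 0.154, 0.988, 0.0]
force: [0.2, 0.8, -0.6]
gripper_width: 0.0856
[ 282  201   81   88 2885]
[ 0.51327794 -0.31947758] 0.231524501868301
[ 0.51367907 -0.31958397  0.00677713] 0.15019838010820488 [ 0.51175559 -0.32268317  0.11175718]
```

View pics/w1.png

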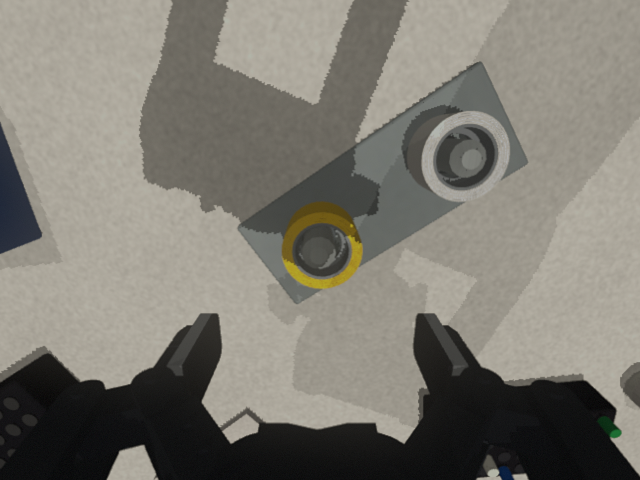

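The roll is undisturbed: it sits at (322,245) in the wrist view, with the fit giving (0.513, -0.3195, 0.007). I'll descend about 30 mm deeper this time, with a 3 mm y correction.

```bash
python3 -m creep '[{"offset":[0,0.003,0.03],"delta_rot":[0,0,0],"claw":1},{"offset":[0,0.003,0.06],"delta_rot":[0,0,0],"claw":1},{"offset":[0,0.003,0.085],"delta_rot":[0,0,0],"claw":1},{"offset":[0,0.003,0.1],"delta_rot":[0,0,0],"claw":1},{"offset":[0,0.003,0.115],"delta_rot":[0,0,0],"claw":1},{"offset":[0,0.003,0.128],"delta_rot":[0,0,0],"claw":1},{"offset":[0,0.003,0.128],"delta_rot":[0,0,0],"claw":1},{"offset":[0,0.003,0.128],"delta_rot":[0,0,0],"claw":1}]'
python3 -m creep '[{"offset":[0,0,0],"delta_rot":[0,0,0],"claw":0.5},{"offset":[0,0,0],"delta_rot":[0,0,0],"claw":0.5},{"offset":[0,0,0],"delta_rot":[0,0,0],"claw":0.5},{"offset":[0,0,0],"delta_rot":[0,0,0],"claw":0.5},{"offset":[0,0,0],"delta_rot":[0,0,0],"claw":0.5},{"offset":[0,0,0],"delta_rot":[0,0,0],"claw":0.5}]'
```

```text
time: 6.65
tool_pos: [0.5127, -0.3199, -0.0157]
ee_rot: [-0.001, 0.154, 0.988, 0.0]
force: [-0.3, -0.3, -0.4]
gripper_width: 0.0855
time: 7.15
tool_pos: [0.5136, -0.3206, -0.0139]
ee_rot: [0.001, 0.154, 0.988, -0.001]
force: [-0.4, -0.8, 6.5]
gripper_width: 0.0587
```

Gripped at 58.7 mm, which matches the roll's 60 mm. I'll command full grip and lift.

```bash
python3 -m creep '[{"offset":[0,0,0],"delta_rot":[0,0,0],"claw":0},{"offset":[0,0,0],"delta_rot":[0,0,0],"claw":0},{"offset":[0,0,0],"delta_rot":[0,0,0],"claw":0},{"offset":[0,0,-0.015],"delta_rot":[0,0,0],"claw":0},{"offset":[0,0,-0.035],"delta_rot":[0,0,0],"claw":0},{"offset":[0,0,-0.06],"delta_rot":[0,0,0],"claw":0},{"offset":[0,0,-0.09],"delta_rot":[0,0,0],"claw":0},{"offset":[0,0,-0.12],"delta_rot":[0,0,0],"claw":0},{"offset":[0,0,-0.15],"delta_rot":[0,0,0],"claw":0},{"offset":[0,0,-0.18],"delta_rot":[0,0,0],"claw":0}]'
python3 -m creep '[{"offset":[0,0,-0.02],"delta_rot":[0,0,0],"claw":0},{"offset":[0,0,-0.02],"delta_rot":[0,0,0],"claw":0}]'
python3 - <<'E'
from h import *
p=snapshot("wrist"); b=snapshot("side")
print(sense()["tool_pos"],sense()["ee_rot"],find_in(p,"yellow_roll_mid")[:1],find_in(b,"yellow_roll_mid")[:1])
u=proj(b,sense()["tool_pos"])[0].astype(int);y0=max(0,u[1]-120);x0=max(0,u[0]-120)
z=cv2.resize(b["pixels"][y0:y0+180,x0:x0+240],(400,300))
cv2.imwrite("pics/l0.png",np.hstack([cv2.resize(p["pixels"],(400,300)),z])[:,:,::-1]);print(u,x0,y0)
np.savez("w2.npz",im=p["pixels"])
E
```

```text
time: 7.98
tool_pos: [0.5129, -0.32, 0.1671]
ee_rot: [0.0, 0.154, 0.988, -0.0]
force: [0.5, 0.2, -0.5]
gripper_width: 0.0588
time: 8.15
tool_pos: [0.5142, -0.321, 0.1905]
ee_rot: [0.003, 0.154, 0.988, -0.002]
force: [0.3, -1.0, -0.6]
gripper_width: 0.0586
[ 0.51318841 -0.32022679  0.18574747] [ 8.41616575e-04  1.53775395e-01  9.88105314e-01 -5.54652187e-04] [{'centre': [0.5171, -0.3204, 0.2529], 'conf': 0.77}] [{'centre': [0.4922, -0.3197, 0.2379], 'conf': 0.58}]
[359 321] 239 201
```

View pics/l0.png

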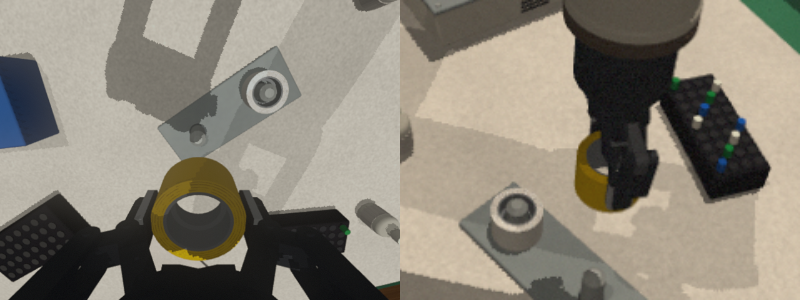

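The roll is lifted upright, the post is empty and the white roll is undisturbed. I'll move near the labeller, offset so the wrist camera can see the hub past the roll.

```bash
python3 -m creep '[{"offset":[0.01,0.04,0],"delta_rot":[0,0,0],"claw":0},{"offset":[0.01,0.08,0],"delta_rot":[0,0,0],"claw":0},{"offset":[0.01,0.12,0],"delta_rot":[0,0,0],"claw":0},{"offset":[0.01,0.16,0],"delta_rot":[0,0,0],"claw":0},{"offset":[0.01,0.2,0],"delta_rot":[0,0,0],"claw":0},{"offset":[0.01,0.24,0],"delta_rot":[0,0,0],"claw":0},{"offset":[0.01,0.28,0],"delta_rot":[0,0,0],"claw":0},{"offset":[0.01,0.32,0],"delta_rot":[0,0,0],"claw":0},{"offset":[0.01,0.36,0],"delta_rot":[0,0,0],"claw":0},{"offset":[0.01,0.4,0],"delta_rot":[0,0,0],"claw":0}]'
python3 -m creep '[{"offset":[0.005,0.04,0],"delta_rot":[0,0,0],"claw":0},{"offset":[0.005,0.08,0],"delta_rot":[0,0,0],"claw":0},{"offset":[0.005,0.12,0],"delta_rot":[0,0,0],"claw":0},{"offset":[0.005,0.134,0],"delta_rot":[0,0,0],"claw":0},{"offset":[0.005,0.134,0],"delta_rot":[0,0,0],"claw":0},{"offset":[0.005,0.134,0],"delta_rot":[0,0,0],"claw":0}]'
python3 - <<'E'
from h import *
p=snapshot("wrist"); print(sense()["tool_pos"])
for n in ("hub_top","platter","yellow_roll_mid"): print(n,find_in(p,n)[:1])
print(proj(p,[.585,.217,.132]))
cv2.imwrite("pics/w3.png",p["pixels"][:,:,::-1])
E
```

```text
time: 9.18
tool_pos: [0.6248, 0.0661, 0.1835]
ee_rot: [-0.001, 0.154, 0.988, -0.0]
force: [0.5, -0.5, -0.4]
gripper_width: 0.0591
time: 9.68
tool_pos: [0.6606, 0.1938, 0.183]
ee_rot: [-0.001, 0.153, 0.988, -0.001]
force: [-0.0, -0.6, -0.5]
gripper_width: 0.0587
[0.66062697 0.19284011 0.18353498]
hub_top [{'centre': [0.6077, 0.2862, 0.0879], 'conf': 0.78}]
platter [{'centre': [0.5757, 0.2194, 0.0945], 'conf': 0.96}]
yellow_roll_mid [{'centre': [0.663, 0.1946, 0.2447], 'conf': 0.8}]
[[315.71395148 139.27241391]]
```

View pics/w3.png

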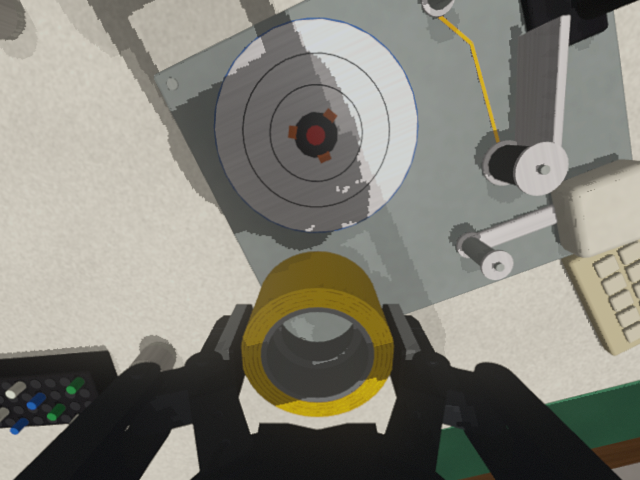

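The red button is at (316,134), the platter spans x 215–418 and y 17–232, and the roll's top ring is at about (318,355). I'll compute the hub, platter and roll axes in the tool frame.

Run:
```python
from h import *
from scipy.optimize import least_squares
from scipy.spatial.transform import Rotation as Ro
p=snapshot("wrist"); s=sense();t=np.array(s["tool_pos"]);q=s["ee_rot"];R=Ro.from_quat([q[1],q[2],q[3],q[0]]).as_matrix()
hsv=cv2.cvtColor(p["pixels"],cv2.COLOR_RGB2HSV)
m=cv2.inRange(hsv,(0,120,60),(6,255,255))|cv2.inRange(hsv,(172,120,60),(180,255,255)); m[:110]=0;m[160:]=0;m[:,:295]=0;m[:,340:]=0
M=cv2.moments(m,True);c=(M["m10"]/M["m00"],M["m01"]/M["m00"]);hub=at(p,c,.133);print("red",c,M["m00"],hub)
# platter rim from blue edge
b=cv2.inRange(hsv,(100,70,30),(130,255,255)); b[260:]=0;b[:,:200]=0;b[:,430:]=0
ys,xs=np.nonzero(b);P=np.array([at(p,(x,y),.093)[:2] for x,y in zip(xs,ys)])
r=least_squares(lambda v:np.hypot(*(P-v[:2]).T)-v[2],[.585,.217,.075],loss='soft_l1',f_scale=.001);print("platter",r.x,len(P))
# roll outline fit
y=cv2.inRange(hsv,(15,100,40),(35,255,255)); n,l,st,_=cv2.connectedComponentsWithStats(y);i=1+st[1:,4].argmax();print(st[i])
h=cv2.convexHull(np.vstack(cv2.findContours((l==i).astype(np.uint8),cv2.RETR_EXTERNAL,cv2.CHAIN_APPROX_NONE)[0]))
def res(x):
    a=np.linspace(0,2*np.pi,180);C=lambda z:np.c_[x[0]+.03*np.cos(a),x[1]+.03*np.sin(a),0*a+z]
    hh=cv2.convexHull(np.vstack([proj(p,C(x[2]-.02)),proj(p,C(x[2]+.02))]).astype(np.float32))
    return np.array([cv2.pointPolygonTest(hh,(float(a),float(b)),True) for a,b in h[:,0]])
k=least_squares(res,[t[0],t[1],t[2]+.042],loss='soft_l1',diff_step=1e-3);print("roll",k.x,np.abs(k.fun).mean(),"rel tcp",k.x-t)
for hh in (hub[:2],r.x[:2]):
    D=np.r_[hh-k.x[:2],0];print("move in tool",(R.T@D).round(4))
print("tool axes",R.round(4))
for cam,red in (("scene",(421.5,280)),("side",(272,161.5))): print(cam)
```

```text
red (317.2455516014235, 133.34519572953738) 281.0 [0.5824 0.2174 0.133 ]
platter [0.58245715 0.21760212 0.07478319] 510
[  241   251   154   166 11219]
roll [0.66111138 0.19213708 0.22560717] 0.3631573472579951 rel tcp [1.63591756e-04 7.63148387e-05 4.08282242e-02]
move in tool [ 0.0827  0.     -0.    ]
move in tool [ 0.0827  0.0002 -0.    ]
tool axes [[-9.523e-01  3.052e-01 -0.000e+00]
 [ 3.052e-01  9.523e-01 -2.000e-04]
 [-1.000e-04 -2.000e-04 -1.000e+00]]
scene
side
```

```bash
python3 -m creep '[{"offset":[0.03,0,0],"delta_rot":[0,0,0],"claw":0},{"offset":[0.06,0,0],"delta_rot":[0,0,0],"claw":0},{"offset":[0.0827,0,0],"delta_rot":[0,0,0],"claw":0},{"offset":[0.0827,0,0],"delta_rot":[0,0,0],"claw":0},{"offset":[0.0827,0,0],"delta_rot":[0,0,0],"claw":0}]'
python3 -m creep '[{"offset":[0,0,0.02],"delta_rot":[0,0,0],"claw":0},{"offset":[0,0,0.035],"delta_rot":[0,0,0],"claw":0},{"offset":[0,0,0.05],"delta_rot":[0,0,0],"claw":0},{"offset":[0,0,0.06],"delta_rot":[0,0,0],"claw":0},{"offset":[0,0,0.065],"delta_rot":[0,0,0],"claw":0},{"offset":[0,0,0.065],"delta_rot":[0,0,0],"claw":0},{"offset":[0,0,0.065],"delta_rot":[0,0,0],"claw":0}]'
```

```text
time: 10.35
tool_pos: [0.5817, 0.2181, 0.1856]
ee_rot: [0.001, 0.154, 0.988, 0.0]
force: [0.3, 0.3, -1.2]
gripper_width: 0.0586
time: 10.93
tool_pos: [0.5826, 0.2181, 0.1201]
ee_rot: [0.0, 0.154, 0.988, 0.0]
force: [-0.4, 0.3, -1.6]
gripper_width: 0.0588
```

```bash
python3 -m creep '[{"offset":[0,0,0.005],"delta_rot":[0,0,0],"claw":0},{"offset":[0,0,0.01],"delta_rot":[0,0,0],"claw":0},{"offset":[0,0,0.013],"delta_rot":[0,0,0],"claw":0},{"offset":[0,0,0.016],"delta_rot":[0,0,0],"claw":0},{"offset":[0,0,0.016],"delta_rot":[0,0,0],"claw":0}]'
python3 -m creep '[{"offset":[0,0,0.004],"delta_rot":[0,0,0],"claw":0},{"offset":[0,0,0.008],"delta_rot":[0,0,0],"claw":0},{"offset":[0,0,0.012],"delta_rot":[0,0,0],"claw":0},{"offset":[0,0,0.012],"delta_rot":[0,0,0],"claw":0},{"offset":[0,0,0.012],"delta_rot":[0,0,0],"claw":0}]'
```

```text
time: 11.35
tool_pos: [0.5819, 0.2183, 0.103]
ee_rot: [-0.0, 0.154, 0.988, -0.0]
force: [-0.2, 0.0, -0.6]
gripper_width: 0.0589
time: 11.77
tool_pos: [0.5821, 0.2183, 0.0914]
ee_rot: [-0.0, 0.154, 0.988, -0.0]
force: [-0.0, 0.2, -1.2]
gripper_width: 0.0589
```

```bash
python3 -m creep '[{"offset":[0,0,0.003],"delta_rot":[0,0,0],"claw":0},{"offset":[0,0,0.006],"delta_rot":[0,0,0],"claw":0},{"offset":[0,0,0.009],"delta_rot":[0,0,0],"claw":0},{"offset":[0,0,0.009],"delta_rot":[0,0,0],"claw":0}]'
python3 -m creep '[{"offset":[0,0,0.002],"delta_rot":[0,0,0],"claw":0},{"offset":[0,0,0.004],"delta_rot":[0,0,0],"claw":0},{"offset":[0,0,0.004],"delta_rot":[0,0,0],"claw":0}]'
```

```text
time: 12.1
tool_pos: [0.5821, 0.2181, 0.0821]
ee_rot: [-0.0, 0.154, 0.988, -0.0]
force: [0.4, -2.1, -0.4]
gripper_width: 0.059
time: 12.35
tool_pos: [0.5826, 0.2182, 0.079]
ee_rot: [0.001, 0.154, 0.988, 0.0]
force: [2.2, -2.2, 1.7]
gripper_width: 0.0589
```

```bash
python3 -m creep '[{"offset":[0,0,0.002],"delta_rot":[0,0,0],"claw":0},{"offset":[0,0,0.004],"delta_rot":[0,0,0],"claw":0},{"offset":[0,0,0.004],"delta_rot":[0,0,0],"claw":0}]'
python3 -m creep '[{"offset":[0,0,0.001],"delta_rot":[0,0,0],"claw":0},{"offset":[0,0,0.002],"delta_rot":[0,0,0],"claw":0},{"offset":[0,0,0.002],"delta_rot":[0,0,0],"claw":0}]'
python3 -m creep '[{"offset":[0,0,0.001],"delta_rot":[0,0,0],"claw":0},{"offset":[0,0,0.002],"delta_rot":[0,0,0],"claw":0},{"offset":[0,0,0.002],"delta_rot":[0,0,0],"claw":0}]'
```

```text
time: 12.6
tool_pos: [0.5825, 0.2183, 0.0749]
ee_rot: [0.0, 0.154, 0.988, 0.0]
force: [3.2, -2.4, 1.1]
gripper_width: 0.0586
time: 12.85
tool_pos: [0.5817, 0.2184, 0.0719]
ee_rot: [-0.001, 0.154, 0.988, -0.0]
force: [0.1, -0.1, -4.3]
gripper_width: 0.0589
time: 13.1
tool_pos: [0.582, 0.2185, 0.0712]
ee_rot: [-0.0, 0.154, 0.988, 0.0]
force: [-5.5, -0.7, 7.5]
gripper_width: 0.059
```

The force fell to -4.3 N, which is the catches tugging the roll down, then turned to contact. I'll press further.

```bash
python3 -m creep '[{"offset":[0,0,0.001],"delta_rot":[0,0,0],"claw":0},{"offset":[0,0,0.001],"delta_rot":[0,0,0],"claw":0},{"offset":[0,0,0.001],"delta_rot":[0,0,0],"claw":0}]'
python3 -m creep '[{"offset":[0,0,0.001],"delta_rot":[0,0,0],"claw":0},{"offset":[0,0,0.001],"delta_rot":[0,0,0],"claw":0},{"offset":[0,0,0.001],"delta_rot":[0,0,0],"claw":0}]'
```

```text
time: 13.35
tool_pos: [0.5821, 0.2185, 0.0712]
ee_rot: [0.0, 0.154, 0.988, 0.0]
force: [-9.3, -2.4, 18.6]
gripper_width: 0.0588
time: 13.6
tool_pos: [0.5821, 0.2185, 0.0712]
ee_rot: [0.001, 0.154, 0.988, 0.0]
force: [-15.1, -3.8, 28.6]
gripper_width: 0.0589
```

Run:
```python
from h import *
a=snapshot("side");b=snapshot("scene");w=snapshot("wrist")
s=sense();print(s["tool_pos"],s["ee_rot"],s["force"],s["moment"])
o=[]
for p in (a,b):
    u=proj(p,[[.5824,.2175,.113]])[0].astype(int);x0,y0=u-[50,50]
    im=cv2.resize(p["pixels"][y0:y0+100,x0:x0+100],(400,400),interpolation=cv2.INTER_CUBIC)
    an=np.linspace(0,6.28,90)
    for z in (.093,.133):
        C=((proj(p,np.c_[.5824+.03*np.cos(an),.2175+.03*np.sin(an),0*an+z])-[x0,y0])*4).astype(np.int32);cv2.polylines(im,[C],True,(255,0,255),1)
    o.append(im)
cv2.imwrite("pics/e0.png",np.hstack(o)[:,:,::-1])
```

```text
[0.58212482 0.21854581 0.07115198] [5.44784903e-04 1.53637851e-01 9.88127058e-01 1.78182906e-04] [-14.57600598  -3.71756088  28.45746607] [-1.06197709  2.46218697 -0.10050888]
```

View pics/e0.png

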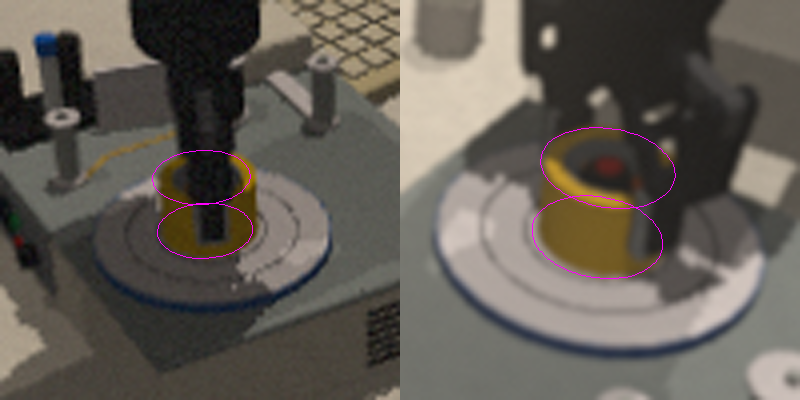

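The roll is on the platter within the model outline and the fingers are clear of the platter. I'll relieve the 15 N side load with a 1 mm shift towards -x.

```bash
python3 -m creep '[{"offset":[0.0005,0,0],"delta_rot":[0,0,0],"claw":0},{"offset":[0.001,0,0],"delta_rot":[0,0,0],"claw":0},{"offset":[0.001,0,0],"delta_rot":[0,0,0],"claw":0},{"offset":[0.001,0,0],"delta_rot":[0,0,0],"claw":0},{"offset":[0.001,0,0],"delta_rot":[0,0,0],"claw":0}]'
python3 - <<'E'
from h import *
from scipy.optimize import least_squares
p=snapshot("wrist");s=sense();t=np.array(s["tool_pos"]);print(t,s["force"],s["joint_vel"])
hsv=cv2.cvtColor(p["pixels"],cv2.COLOR_RGB2HSV)
y=cv2.inRange(hsv,(15,100,30),(35,255,255)); n,l,st,_=cv2.connectedComponentsWithStats(y);i=1+st[1:,4].argmax();print(st[i])
h=cv2.convexHull(np.vstack(cv2.findContours((l==i).astype(np.uint8),cv2.RETR_EXTERNAL,cv2.CHAIN_APPROX_NONE)[0]))
def res(x):
    a=np.linspace(0,2*np.pi,180);R=cv2.Rodrigues(np.array([x[3],x[4],0.]))[0]
    C=lambda z:x[:3]+np.c_[.03*np.cos(a),.03*np.sin(a),0*a+z]@R.T
    hh=cv2.convexHull(np.vstack([proj(p,C(-.02)),proj(p,C(.02))]).astype(np.float32))
    return np.array([cv2.pointPolygonTest(hh,(float(a),float(b)),True) for a,b in h[:,0]])
k=least_squares(res,[t[0],t[1],t[2]+.042,.0,.0],loss='soft_l1',diff_step=1e-3,x_scale=[.01,.01,.01,.1,.1]);print("roll",k.x.round(4),np.abs(k.fun).mean())
hub=cv2.inRange(hsv,(0,120,50),(6,255,255))|cv2.inRange(hsv,(172,120,50),(180,255,255)); M=cv2.moments(hub[200:],True)
print("red",M["m00"],M["m00"] and at(p,(M["m10"]/M["m00"],M["m01"]/M["m00"]+200),.133))
cv2.imwrite("pics/w4.png",cv2.resize(p["pixels"][220:460,160:480],(640,480))[:,:,::-1])
E
```

```text
time: 14.17
tool_pos: [0.5822, 0.2185, 0.0712]
ee_rot: [0.002, 0.154, 0.988, 0.0]
force: [-5.7, -5.3, 25.6]
gripper_width: 0.059
[0.58216278 0.21854671 0.07117973] [-5.8307269  -4.54885578 24.58242116] [-1.74584133e-04 -1.57291173e-03 -3.21146060e-05 -1.20702167e-04
  3.90331677e-04  6.07529355e-04]
[  240   251   155   166 11295]
roll [ 0.5816  0.2187  0.1126 -0.008  -0.0333] 0.2443788062653061
red 675.0 [0.5821 0.2175 0.133 ]
```

View pics/w4.png

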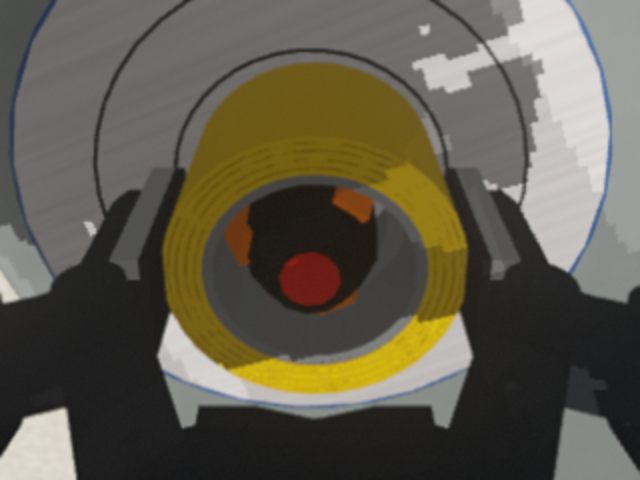

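The wrist view shows the orange catches above the rib inside the bore, around the black hub, and the roll on the platter. A quick flatness check from the contact moment comes next.

```bash
python3 -m creep '[{"offset":[0.0005,0,0],"delta_rot":[0,0,0],"claw":0},{"offset":[0.0005,0,0],"delta_rot":[0,0,0],"claw":0},{"offset":[0.0005,0,0],"delta_rot":[0,0,0],"claw":0}]'
python3 - <<'E'
from h import *
F=[];M=[]
for i in range(4):
    snapshot("side"); s=sense(); F.append(s["force"]);M.append(s["moment"])
print(np.mean(F,0),np.mean(M,0),s["time"],s["tool_pos"],s["ee_rot"])
E
```

```text
time: 14.47
tool_pos: [0.5822, 0.2185, 0.0712]
ee_rot: [0.002, 0.154, 0.988, 0.0]
force: [-0.9, -5.5, 22.6]
gripper_width: 0.0589
[-0.44154163 -6.46560814 22.72078791] [-1.45305139  0.36022805  0.02789673] 14.6667 [0.58221201 0.2185364  0.07120534] [2.05372203e-03 1.53811272e-01 9.88098085e-01 2.22965971e-04]
```

The roll's image box is unchanged in the gripper since the lift (bounding box the same to 1 px). The tool is vertical to about 0.004 rad, and the contact resultant lies inside the roll's footprint. I'm handing in.

```bash
python3 -c "
from plant import *
print(hand_in()); s=sense(); print(s['time'],s['force'],s['tool_pos'],s['gripper_width'])"
```

```text
the job is handed in; nothing more can be done
None
the job is handed in; nothing more can be done
```

I lifted the yellow roll off its post, pushed it down over the labeller hub past the catches, and handed in with the roll still gripped and pressed onto the platter. `hand_in()` gave no verdict.

**First grasp failed:** the fingers closed on top of the steel post instead of the roll, with about 39 N upward on the tool. The wrist camera showed the fingertips roughly 30 mm short of where the TCP description puts them. I backed off, went about 30 mm deeper and gripped the roll properly at 59 mm. The roll had not been disturbed.

**Last checks before handing in:**
- **Snap and height:** the force fell to -4.3 N as the catches pulled the roll down, then rose against rigid contact. The wrist picture shows the orange catches above the rib. The roll's centre measured 0.1126 m against a home height of 0.113 m.
- **Centring:** the roll was about 1 mm from the hub axis.
- **Press:** the downward push was about 23 N, with about 6 N of side load left after I shifted the tool 1.5 mm to relieve it.
- **Tilt (checks disagreed):** one image fit gave about 0.034 rad. The roll had not moved in the gripper since the lift and the tool was vertical to 0.004 rad, so I took it as level. Both values are under the 0.06 rad limit.
- **Other objects:** I did not re-measure the white roll, rack or bottles at the end. The arm never went near the rack or bottles. The white roll looked untouched in the pictures taken after the lift.

The clock stood at about 14.7 s of the 48 s allowed.

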